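Demould a plaster casting and weigh it on the beam balance

ROBOT

A 6-joint arm with a two-finger parallel gripper is mounted at the origin on a cart in front of the work surface, level with it; the furniture and walls round the work are solid. World frame = base frame: x ahead of the robot, y to its left, z up, the work surface at z = 0. Lengths are in m, angles in rad, forces in N, time in s.
With the tool pointing down it reaches from about 0.35 to 0.875 m from the base axis. Payload 15.5 kg.
Tool frame: the origin (TCP) lies midway between the tips of the shut fingers; the grasp point (between the pads) lies ctrl.grip_depth behind it (ctrl.grip_depth is the distance from the TCP to the grasp point, in m); z points along the fingers, y is the direction in which the jaws open and shut (so a half turn about z gives the same grasp; the last joint's range is limited). The gripper opens to 85 mm and grips with 20 to 120 N. Pads are 22 mm wide; open, the fingers measure 114 mm over their backs; the gripper's body (76 mm by 85 mm) begins 54 mm behind the grasp point. The pads swing forward as they close: fully open they stand 13 mm farther back than shut.
Start: joints at [1.137, 0.494, 1.345, -0, 1.302, -0.096], TCP at [0.207, 0.59, 0.231] pointing down, gripper open.
Joint ranges: [-2.91, 2.91], [-0.82, 2.16], [0.22, 2.67], [-1.22, 4.37], [0.12, 2.79], [-3.08, 3.08]. Speed limits (rad/s): [1.89, 1.89, 2.57, 3.01, 3.01, 3.01].

INTERFACE

Orientations are given as a 3x3 rotation matrix whose columns are the frame's x, y, z axes.
In Python, from station import monitor, capture, camera_params, job, ctrl gives the robot as it stands.
- The arm moves only by the tool jog_arm, never from a script. Its argument "motion" is a list of rows, each a list of 5 numbers: the opening, from -1 (shut) to 1 (fully open), then the shift along the tool's x, y, z in mm, then the turn about the tool's z in degrees. A call has 1 to 12 rows; each row shifts and turns the commanded pose from where the row before left it, along the tool's axes as they then stand; what a row does not reach is not made up. A row lasts 1/12 s, in which the tool goes at most 41.7 mm and 7.16 degrees, less where a joint would pass 70% of its speed; a pose out of reach is approached as far as the arm can. A call is refused whole if a number of a shift passes 41.7 or a number of a turn 7.16, either way. A call with a gripper value outside its range is refused whole. The fingers move at their own pace and stop on an object; the grip force is fixed at half the most. Time passes only in rows, so rows that do not move let the fingers close. It gives the time, the measured TCP pose, the force and the opening at its end, in the units of the state.
- monitor.get_obs(): the state, without advancing time (a new reading comes with each control period).
- capture(name): name is "scene" or "top"; returns the picture (420x560x3 uint8, red, green, blue); there is no depth.
- camera_params(name): a dict with "fx", "fy", "cx", "cy" (pixels), "R" (3x3) and "t" (3): a world point X has camera coordinates R X + t. Camera axes: x right, y down, z forward; pixel columns grow to the right and rows downward; lengths in m; the calibration is good to about 2 mm. A picture is of the moment at which its call begins. camera_params takes no time and is no camera call.
- job.job_done(): hands the job in, once; it reports no verdict.
The state is a dict: "time": time; "joint_pos": joint angles; "dq": joint speeds; "joint_torque": joint torques, N m; "tcp_pos": TCP position; "eef_rot": TCP orientation; "ft_force": force on the tool from outside, world axes, zero at the start; "torque": the same for the moment, N m; "opening": finger opening in m.
Only numpy, scipy, OpenCV 4.12 (cv2) and the standard library are available. Lean on these libraries where they do the work, as an engineer would, in place of code of your own. Each camera call takes 0.05 s, during which the arm holds its last target. There are 200 camera calls.

TASK

Take the wooden batten off the mould of the long casting and lay it flat on a clear bit of the table; then lift the long casting straight up out of its pocket by its tab and set it flat in the pan of the beam balance. Then slide the brass poise along the beam until the beam hangs level by itself, its pointer at the middle mark, with nothing else touching it. Leave the round casting in its mould and do not disturb the bottles, cups and jar standing about.

Things in the scene. Friction and masses are not known exactly. Their poses are not given: they have to be found in the camera images.
- long_casting_center (a point): Long casting: plaster bar 100 (x) x 44 (y) x 18 mm with an upright tab in its middle, 30 (x) x 10 mm (y), its top 60 mm above the underside; this point is 30 mm above the underside, on the axis. Sits in a pocket 20 mm deep with 1.5 mm clearance all round; tab stands 40 mm above the mould's top. 0.11 to 0.20 kg. x along the bar, z up.
- round_casting_center (a point): Centre (half-way up) of the other casting: a plaster disc 66 mm across, 18 mm thick, with the same kind of tab, in its own mould; it stays where it is.
- long_mould: Grey mould block of the long casting, 130 (x) x 84 (y) x 26 mm high, fixed; origin at the centre of its underside, x along the pocket. Pocket floor 6 mm above the table. The two moulds may stand either way round on the left of the table. In front of them lies a flat cutting mat, 2 mm thick, on which things may be laid.
- round_mould: Grey plastic mould block of the round casting, 96 x 96 x 26 mm high, fixed to the table; origin at the centre of its underside.
- batten_center (a point): Centre of the loose wooden batten, 24 (x) x 130 (y) x 22 mm, 70 g. At the start it lies across the long mould's top (underside 26 mm above the table) over the +x end of the casting, about 36 mm from the tab, roughly square to the casting, so that this cannot be lifted. The tab stands close beside the batten's middle: fingers have room some 35 mm towards the batten's ends.
- balance: Fixed stand of the beam balance: base 100 (x) x 130 (y) x 12 mm, two cheeks 118 mm high hold the beam's pivot 105 mm above the table. Origin at the centre of the base's underside, under the pivot. The beam runs along y: pan on the +y side, poise on the -y side. A pointer hangs from the pivot before a plate with marks.
- pan (a point): Centre of the inner floor of the steel pan, fixed on the beam 100 mm from the pivot. Inside 118 (x) by 60 mm (y), rim 7 mm above the floor: the long casting goes in with its length along x. Floor 10 mm above the pivot when level. It tilts with the beam; x, y as the balance's when level.
- poise_tab (a point): Upright tab of the brass poise, 24 (x) x 12 (y) x 45 mm high; this point lies on its axis, 20 mm below its top, 25 mm above its foot, 40 mm above the beam's middle line. Below the tab the poise is a block 30 (x) x 26 mm (y) round the beam. y is the sliding direction (-y away from the pivot).
- beam (a joint): Tilt of the beam, rad: 0 level, positive with the poise end down and the pan up, stops at -0.14 and +0.14. Stable: with the casting in the pan it settles in about 1 s, tilting about 0.007 rad for each mm that the poise stands too far out (positive) or in. Without casting and poise the beam is in balance. At the start it rests on the + stop.
- poise (a joint): Position of the poise along the beam, m, 0 to 0.125, growing away from the pivot; its distance from the pivot is this plus 0.030. Poise mass 0.20 kg. Slides with about 1.2 N of friction and stays where it is left. At the start it stands too far out for any casting weight.
- bottle_1: Squeeze bottle, white, 33 mm across, 102 mm high, between the moulds and the balance; origin at the centre of its underside. Leave it alone.
- bottle_2: Squeeze bottle, dark, 33 mm across, 102 mm high, behind the moulds; origin at its underside. Leave it alone.
- cup_1: Small mixing cup, 41 mm across, 28 mm high, behind the moulds; origin at its underside. Leave it alone.
- cup_2: Small mixing cup, 41 mm across, 28 mm high, to the left of the moulds; origin at its underside. Leave it alone.
- jar_1: Small jar with white lid, 40 mm across, 36 mm high, in front of the balance; origin at its underside. Leave it alone.
Mind the look-alikes: they are no part of the job. Leave any turquoise look-alike of the long_mould alone.

How it is judged:
By the outcome, as a careful person would: the job done as asked, in the order asked, and still so for the second after the job is handed in, with the robot touching nothing.
It also fails if it takes over 69 s, if anything falls off the work surface, if the arm or the gripper's body presses on something with over 40 N, if the wrist force passes 120 N, or if a joint passes its speed limit or range.

## Working session

There is one attempt and no reset: what is moved stays moved. The work goes in short steps, Python scripts to look and compute and a tool call to move; the robot and the scene stay as the last step left them, time stands still between calls to the robot, and variables do not carry over. Pictures are saved under pics/ and viewed, about 8 in all and at most 12, crops included, and the job is handed in when it is done.

Besides the shell and the picture viewer there is one more tool, called after "Emit:" by a JSON object that holds its "name" and its "arguments". jog_arm: Moves the arm, as the interface text tells. Its arguments: {"type":"object","properties":{"motion":{"type":"array"}},"required":["motion"]}

```bash
mkdir -p pics; ls; python3 - <<'E'
from station import monitor, capture, camera_params, job, ctrl
import cv2
o=monitor.get_obs(); print(o['time'],o['tcp_pos'],o['eef_rot'],o['opening'],ctrl.grip_depth)
for n in('scene','top'):
    im=capture(n); cv2.imwrite(f'pics/{n}0.png',cv2.resize(im[:,:,::-1],(800,600),interpolation=cv2.INTER_CUBIC)); cv2.imwrite(f'pics/raw_{n}0.png',im[:,:,::-1]); p=camera_params(n); print(n,p)
E
```

```text
pics
0.0 [0.20698541 0.5893498  0.23071253] [[-9.43482220e-01  3.31422764e-01 -5.02561288e-04]
 [ 3.31423126e-01  9.43481595e-01 -1.09126015e-03]
 [ 1.12488873e-04 -1.19614498e-03 -9.99999278e-01]] 0.08518607643812898 0.0187
scene {'fx': 385.17735636849403, 'fy': 385.17735636849403, 'cx': 280.98161017024563, 'cy': 203.14452669529678, 'R': array([[ 0.55913977, -0.82906337,  0.00407927],
       [-0.53797842, -0.36656021, -0.75908684],
       [ 0.63082639,  0.42224108, -0.6509766 ]]), 't': array([-0.17367812,  0.45372401,  0.7667296 ])}
top {'fx': 460.7525270447158, 'fy': 460.7525270447158, 'cx': 277.8970998555005, 'cy': 209.6983755813194, 'R': array([[ 0.00424649, -0.99970212,  0.02403421],
       [-0.98407691, -0.00844848, -0.17754228],
       [ 0.17769245, -0.02289758, -0.98381965]]), 't': array([0.13849943, 0.54061245, 1.36970493])}
```

View pics/scene0.png

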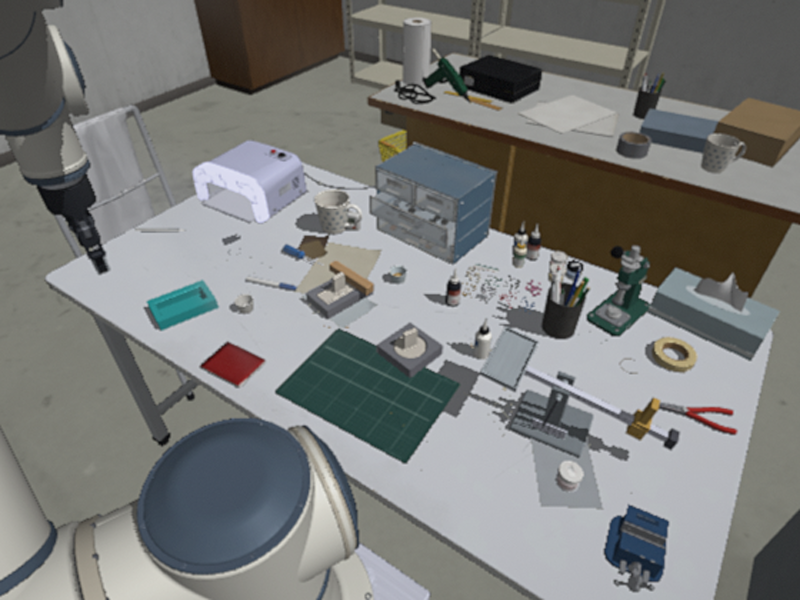

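View pics/top0.png

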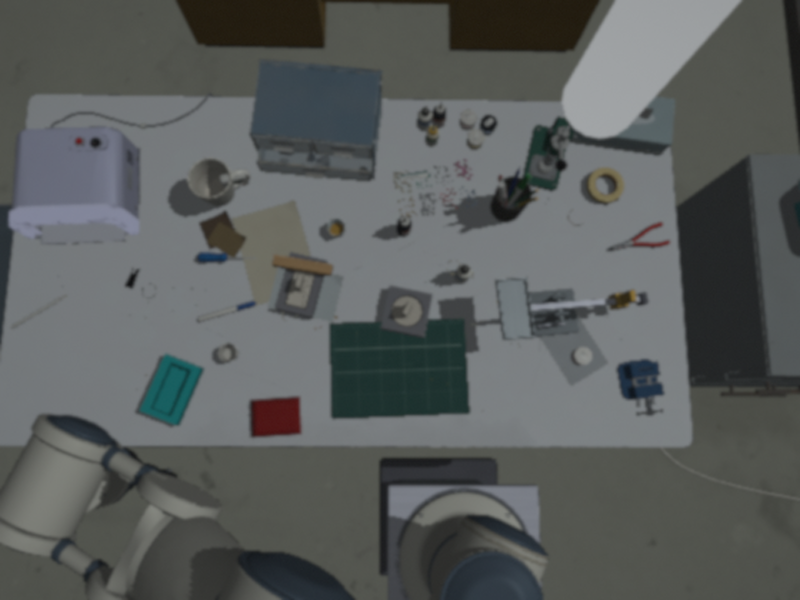

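Two grey moulds are visible. The long one has the batten across it, at top (300,287) and scene (338,292). The round one is at top (405,311) and scene (410,348). The turquoise tray at top (170,390) is the look-alike to leave alone. The balance is at top (555,308), with its pan at (513,308) and its poise at (627,299). Next is one close crop of each.

```bash
python3 - <<'E'
import cv2,numpy as np
t=cv2.imread('pics/raw_top0.png'); s=cv2.imread('pics/raw_scene0.png')
def c(im,x,y,w,h): return cv2.resize(im[y:y+h,x:x+w],(400,300),interpolation=cv2.INTER_CUBIC)
# raw px = crop/5 or /4 + origin
m=np.vstack([np.hstack([c(t,180,170,80,60),c(t,340,180,120,90)]),np.hstack([c(s,205,175,80,60),c(s,350,250,130,97)])])
cv2.imwrite('pics/crop0.png',m)
E
```

```text
(no output)
```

View pics/crop0.png

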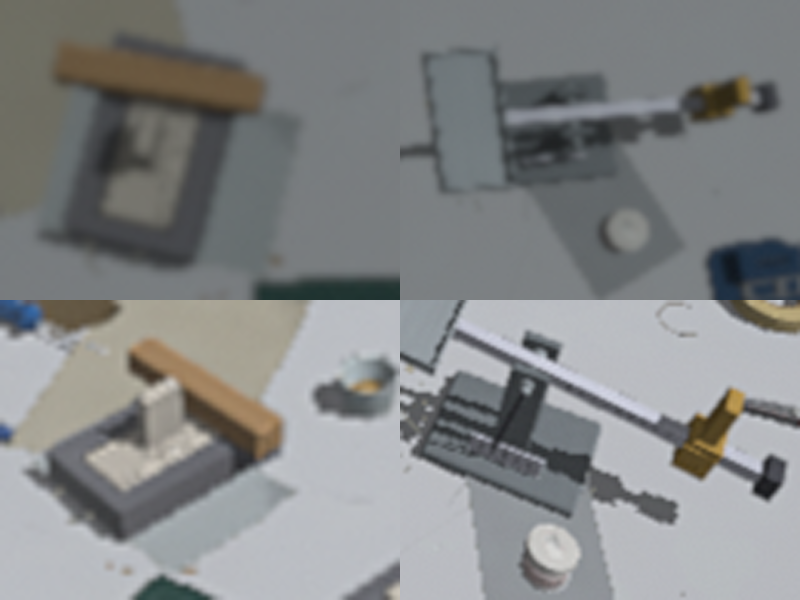

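```bash
cat > h.py <<'E'
import numpy as np,cv2
from station import monitor, capture, camera_params, job, ctrl
P={n:camera_params(n) for n in('scene','top')}
def proj(n,X):
    p=P[n]; c=np.atleast_2d(X)@p['R'].T+p['t']; return np.c_[p['fx']*c[:,0]/c[:,2]+p['cx'],p['fy']*c[:,1]/c[:,2]+p['cy']]
def ray(n,u,z):
    p=P[n]; d=p['R'].T@np.array([(u[0]-p['cx'])/p['fx'],(u[1]-p['cy'])/p['fy'],1]); C=-p['R'].T@p['t']; return C+d*(z-C[2])/d[2]
def rz(a): c,s=np.cos(a),np.sin(a); return np.array([[c,-s,0],[s,c,0],[0,0,1]])
E
python3 - <<'E'
from h import *
A=lambda x,y:(180+x/5-.4,170+y/5-.4)
B=lambda x,y:(340+(x-400)/3.333-.35,180+y/3.333-.35)
C=lambda x,y:(205+x/5-.4,175+(y-300)/5-.4)
D=lambda x,y:(350+(x-400)/3.077-.35,250+(y-300)/3.093-.35)
def s(l,n,u,z): print(l,n,ray(n,u,z).round(4))
s('tabtop','scene',C(162,382),.066)
for q in [(64,44),(266,76),(262,110),(56,80)]: s('batten','top',A(*q),.048)
for q in [(152,340),(282,422),(258,446),(130,352)]: s('batten','scene',C(*q),.048)
for q in [(50,453),(123,513),(232,462)]: s('mould','scene',C(*q),.026)
for q in [(115,36),(245,66),(192,250),(68,228)]: s('mould','top',A(*q),.026)
for q in [(140,102),(195,112),(168,228),(102,218)]: s('casting','top',A(*q),.024)
for q in [(423,53),(493,50),(506,184),(440,190)]: s('pan','top',B(*q),.135)
for q in [(502,77),(603,75),(616,176),(514,184)]: s('base','top',B(*q),.012)
for q in [(455,372),(602,428),(573,515),(415,455)]: s('base','scene',D(*q),.012)
s('poisetop','scene',D(737,393),.152); s('poisetop','top',B(742,80),.152)
s('beamend','scene',D(773,465),.09);s('beamend','top',B(765,97),.09)
print([ (-P[n]['R'].T@P[n]['t']).round(3) for n in P])
E
```

```text
tabtop scene [0.5817 0.354  0.066 ]
batten top [0.6356 0.4071 0.048 ]
batten top [0.6166 0.2819 0.048 ]
batten top [0.595  0.2839 0.048 ]
batten top [0.6127 0.4112 0.048 ]
batten scene [0.6301 0.4033 0.048 ]
batten scene [0.6099 0.2796 0.048 ]
batten scene [0.5823 0.2781 0.048 ]
batten scene [0.6115 0.4072 0.048 ]
mould scene [0.5209 0.4013 0.026 ]
mould scene [0.5033 0.3254 0.026 ]
mould scene [0.5802 0.2985 0.026 ]
mould top [0.6466 0.379  0.026 ]
mould top [0.6281 0.2969 0.026 ]
mould top [0.5107 0.3269 0.026 ]
mould top [0.5239 0.404  0.026 ]
casting top [0.6047 0.3623 0.024 ]
casting top [0.5986 0.3277 0.024 ]
casting top [0.5247 0.3424 0.024 ]
casting top [0.5307 0.3835 0.024 ]
pan top [ 0.5673 -0.0554  0.135 ]
pan top [ 0.5705 -0.1168  0.135 ]
pan top [ 0.4528 -0.1244  0.135 ]
pan top [ 0.4472 -0.0673  0.135 ]
base top [ 0.5709 -0.1521  0.012 ]
base top [ 0.5737 -0.249   0.012 ]
base top [ 0.4767 -0.2571  0.012 ]
base top [ 0.4684 -0.1602  0.012 ]
base scene [ 0.5539 -0.1222  0.012 ]
base scene [ 0.5687 -0.2514  0.012 ]
base scene [ 0.4735 -0.2607  0.012 ]
base scene [ 0.4542 -0.1311  0.012 ]
poisetop scene [ 0.5347 -0.331   0.152 ]
poisetop top [ 0.5424 -0.328   0.152 ]
beamend scene [ 0.5416 -0.3741  0.09  ]
beamend top [ 0.5392 -0.3722  0.09  ]
[array([-0.142, -0.301,  0.844]), array([0.288, 0.174, 1.44 ])]
```

```bash
cat >> h.py <<'E'
def jaw(): 
    R=monitor.get_obs()['eef_rot']; return np.degrees(np.arctan2(R[1,1],R[0,1]))
def plan(target,ang,n,g):
    """n equal world steps to target, jaw (tool y) turning to world angle ang (mod 180); prints tool-frame rows"""
    o=monitor.get_obs(); a=jaw(); d=np.asarray(target)-o['tcp_pos']
    t=(a-ang+90)%180-90; st=t/n           # turn about tool z (down) = clockwise
    print('t',o['time'],'pos',o['tcp_pos'].round(4),'jaw',a.round(1),'turn',round(t,1))
    rows=[]
    for i in range(n):
        y=np.radians(a-st*i); ty=np.array([np.cos(y),np.sin(y)]); tx=np.array([-ty[1],ty[0]]); w=d[:2]/n*1000
        rows.append([g,round(float(w@tx),1),round(float(w@ty),1),round(float(-d[2]/n*1000),1),round(float(st),2)])
    print(rows)
E
python3 - <<'E'
from h import *
R=monitor.get_obs()['eef_rot']; print(R[:,0],np.array([-R[1,1],R[0,1],0]))
k=.7
for l,q,z in [('cup1',(335,230),.014),('mat',(331,322),0),('mat',(466,320),0),('mat',(468,412),0),('mat',(332,416),0),('rmould',(405,311),.03),('bottle1',(463,272),.05)]: print(l,ray('top',(q[0]*k,q[1]*k),z).round(3))
plan((.6065,.309,.14),-9,14,0.0)
E
```

```text
[-9.43495818e-01  3.31384403e-01  1.37265236e-04] [-0.94349529  0.33138405  0.        ]
cup1 [0.703 0.281 0.014]
mat [0.497 0.286 0.   ]
mat [ 0.503 -0.012  0.   ]
mat [ 0.302 -0.014  0.   ]
mat [0.293 0.28  0.   ]
rmould [0.518 0.124 0.03 ]
bottle1 [ 0.601 -0.001  0.05 ]
t 0.1 pos [0.2069 0.5894 0.2308] jaw 70.6 turn 79.6
[[0.0, -33.6, -9.4, 6.5, 5.69], [0.0, -34.3, -6.1, 6.5, 5.69], [0.0, -34.8, -2.6, 6.5, 5.69], [0.0, -34.9, 0.8, 6.5, 5.69], [0.0, -34.6, 4.3, 6.5, 5.69], [0.0, -34.0, 7.7, 6.5, 5.69], [0.0, -33.1, 11.0, 6.5, 5.69], [0.0, -31.8, 14.2, 6.5, 5.69], [0.0, -30.3, 17.3, 6.5, 5.69], [0.0, -28.4, 20.2, 6.5, 5.69], [0.0, -26.2, 23.0, 6.5, 5.69], [0.0, -23.8, 25.4, 6.5, 5.69], [0.0, -21.2, 27.7, 6.5, 5.69], [0.0, -18.3, 29.6, 6.5, 5.69]]
```

Emit:
{"name": "jog_arm", "arguments": {"motion": [[0, -33.6, -9.4, 6.5, 5.7], [0, -34.3, -6.1, 6.5, 5.7], [0, -34.8, -2.6, 6.5, 5.7], [0, -34.9, 0.8, 6.5, 5.7], [0, -34.6, 4.3, 6.5, 5.7], [0, -34, 7.7, 6.5, 5.7], [0, -33.1, 11, 6.5, 5.7], [0, -31.8, 14.2, 6.5, 5.7], [0, -30.3, 17.3, 6.5, 5.7], [0, -28.4, 20.2, 6.5, 5.7], [0, -26.2, 23, 6.5, 5.7], [0, -23.8, 25.4, 6.5, 5.7]]}}

```text
time: 1.1
tcp_pos: [0.5504, 0.3476, 0.1526]
eef_rot: [[-0.034, 0.999, -0.001], [0.999, 0.034, -0.0], [-0.0, -0.001, -1.0]]
ft_force: [0.4, 1.1, 0.0]
opening: 0.0427
```

```bash
python3 - <<'E'
from h import *
print(monitor.get_obs()['opening'])
plan((.6065,.309,.10),-9,4,0.0)
E
```

```text
0.042731429915552156
t 1.1 pos [0.5504 0.3476 0.1526] jaw 2.0 turn 11.0
[[0.0, -10.1, 13.7, 13.2, 2.74], [0.0, -9.5, 14.2, 13.2, 2.74], [0.0, -8.8, 14.6, 13.2, 2.74], [0.0, -8.1, 15.0, 13.2, 2.74]]
```

Emit:
{"name": "jog_arm", "arguments": {"motion": [[0, -10, 13.7, 13.2, 2.75], [0, -9.5, 14.2, 13.2, 2.75], [0, -8.8, 14.6, 13.2, 2.75], [0, -8, 15, 13.2, 2.75], [0, 0, 0, 0, 0]]}}

```text
time: 1.52
tcp_pos: [0.6067, 0.3083, 0.0975]
eef_rot: [[0.157, 0.988, -0.003], [0.988, -0.157, -0.002], [-0.002, -0.002, -1.0]]
ft_force: [-1.3, -1.3, -1.5]
opening: 0.0425
```

```bash
python3 - <<'E'
from h import *
t=capture('top'); s=capture('scene'); o=monitor.get_obs(); print(o['time'],o['tcp_pos'])
def c(im,x,y,w,h): return cv2.resize(im[y:y+h,x:x+w,::-1],(400,300),interpolation=cv2.INTER_CUBIC)
cv2.imwrite('pics/b1.png',np.hstack([c(t,180,160,80,60),c(s,205,155,80,60)]))
E
```

```text
1.6167 [0.60538943 0.31027442 0.09973065]
```

View pics/b1.png

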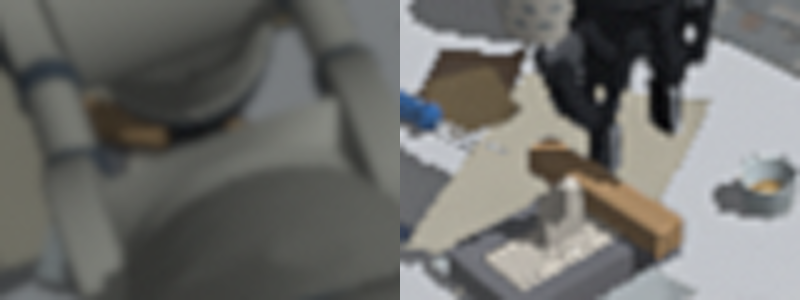

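The two fingers are at (600,165) and (665,130) in the crop, straddling the batten on its −y half and clear of the tab at (565,200). I'll go down now.

Emit:
{"name": "jog_arm", "arguments": {"motion": [[0, 0, 0, 14, 0], [0, 0, 0, 14, 0], [0, 0, 0, 14, 0], [0, 0, 0, 14, 0], [0, 0, 0, 10, 0], [0, 0, 0, 5, 0], [0, 0, 0, 0, 0], [-1, 0, 0, 0, 0], [-1, 0, 0, 0, 0], [-1, 0, 0, 0, 0], [-1, 0, 0, 0, 0], [-1, 0, 0, 0, 0]]}}

```text
time: 2.62
tcp_pos: [0.6063, 0.3111, 0.0306]
eef_rot: [[0.152, 0.988, 0.002], [0.988, -0.152, 0.001], [0.001, 0.002, -1.0]]
ft_force: [-0.9, 0.0, 7.7]
opening: 0.0227
```

Emit:
{"name": "jog_arm", "arguments": {"motion": [[-1, 0, 0, -8, 0], [-1, 0, 0, -15, 0], [-1, 0, 0, -22, 0], [-1, 0, 0, -22, 0], [-1, 0, 0, -22, 0], [-1, 0, 0, 0, 0]]}}

```text
time: 3.12
tcp_pos: [0.6077, 0.3116, 0.1238]
eef_rot: [[0.152, 0.988, 0.006], [0.988, -0.152, 0.003], [0.003, 0.006, -1.0]]
ft_force: [0.7, 0.8, 0.4]
opening: 0.023
```

```bash
python3 - <<'E'
from h import *
print(monitor.get_obs()['opening'],monitor.get_obs()['ft_force'])
plan((.40,.14,.09),-4,10,-1)
E
```

```text
0.023022250880611803 [0.71943052 0.78428997 0.42758858]
t 3.1167 pos [0.6077 0.3116 0.1238] jaw -8.8 turn -4.8
[[-1, -20.1, -17.9, 3.4, -0.48], [-1, -20.0, -18.1, 3.4, -0.48], [-1, -19.8, -18.3, 3.4, -0.48], [-1, -19.7, -18.4, 3.4, -0.48], [-1, -19.5, -18.6, 3.4, -0.48], [-1, -19.4, -18.7, 3.4, -0.48], [-1, -19.2, -18.9, 3.4, -0.48], [-1, -19.0, -19.1, 3.4, -0.48], [-1, -18.9, -19.2, 3.4, -0.48], [-1, -18.7, -19.4, 3.4, -0.48]]
```

Emit:
{"name": "jog_arm", "arguments": {"motion": [[-1, -20.1, -17.9, 0, -0.5], [-1, -20, -18.1, 0, -0.5], [-1, -19.8, -18.3, 0, -0.5], [-1, -19.7, -18.4, 0, -0.5], [-1, -19.5, -18.6, 0, -0.5], [-1, -19.4, -18.7, 4, -0.5], [-1, -19.2, -18.9, 10, -0.5], [-1, -19, -19.1, 20, -0.5], [-1, -18.9, -19.2, 20, -0.5], [-1, -18.7, -19.4, 20, -0.3], [-1, 0, 0, 20, 0], [-1, 0, 0, 10, 0]]}}

```text
time: 4.12
tcp_pos: [0.3964, 0.1378, 0.0134]
eef_rot: [[0.07, 0.998, -0.002], [0.998, -0.07, -0.0], [-0.001, -0.002, -1.0]]
ft_force: [-0.0, -0.5, -0.4]
opening: 0.0229
```

```bash
python3 - <<'E'
from h import *
o=monitor.get_obs(); print(o['opening'],o['tcp_pos'],o['ft_force'])
s=capture('scene')
cv2.imwrite('pics/b2.png',cv2.resize(s[150:350,180:380,::-1],(600,600),interpolation=cv2.INTER_CUBIC))
E
```

```text
0.022908956484553607 [0.39644515 0.13780209 0.01336053] [-0.01479596 -0.45568927 -0.39171357]
```

View pics/b2.png

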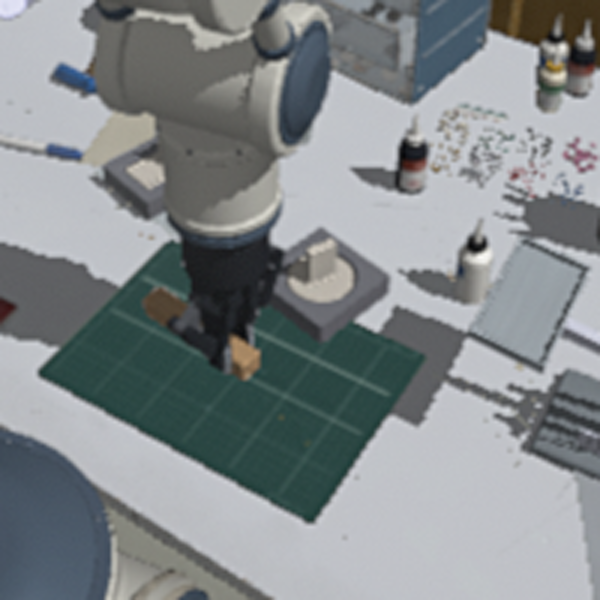

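The batten is held over the mat at (200,335), clear of the round mould at (320,285). I'll lower it the last 6 mm and release.

Emit:
{"name": "jog_arm", "arguments": {"motion": [[-1, 0, 0, 4, 0], [-1, 0, 0, 2.2, 0], [-1, 0, 0, 0, 0], [0, 0, 0, 0, 0], [0, 0, 0, 0, 0], [0, 0, 0, 0, 0], [0, 0, 0, -15, 0], [0, 0, 0, -25, 0], [0, 0, 0, -35, 0], [0, 0, 0, -35, 0], [0, 0, 0, 0, 0]]}}

```text
time: 5.08
tcp_pos: [0.4003, 0.1393, 0.1233]
eef_rot: [[0.069, 0.998, 0.007], [0.998, -0.069, 0.001], [0.002, 0.007, -1.0]]
ft_force: [1.5, -0.1, 0.2]
opening: 0.0426
```

```bash
python3 - <<'E'
from h import *
t=capture('top');cv2.imwrite('pics/raw_top2.png',t[:,:,::-1])
plan((.577,.352,.13),77,12,0)
E
```

```text
t 5.1333 pos [0.3999 0.1392 0.1213] jaw -3.9 turn -80.9
[[0, 18.7, 13.5, -0.7, -6.75], [0, 17.0, 15.6, -0.7, -6.75], [0, 15.0, 17.5, -0.7, -6.75], [0, 12.9, 19.1, -0.7, -6.75], [0, 10.5, 20.5, -0.7, -6.75], [0, 8.1, 21.6, -0.7, -6.75], [0, 5.5, 22.4, -0.7, -6.75], [0, 2.8, 22.9, -0.7, -6.75], [0, 0.1, 23.1, -0.7, -6.75], [0, -2.6, 22.9, -0.7, -6.75], [0, -5.3, 22.5, -0.7, -6.75], [0, -7.9, 21.7, -0.7, -6.75]]
```

Emit:
{"name": "jog_arm", "arguments": {"motion": [[0, 18.7, 13.5, -0.7, -6.75], [0, 17.0, 15.6, -0.7, -6.75], [0, 15.0, 17.5, -0.7, -6.75], [0, 12.9, 19.1, -0.7, -6.75], [0, 10.5, 20.5, -0.7, -6.75], [0, 8.1, 21.6, -0.7, -6.75], [0, 5.5, 22.4, -0.7, -6.75], [0, 2.8, 22.9, -0.7, -6.75], [0, 0.1, 23.1, -0.7, -6.75], [0, -2.6, 22.9, -0.7, -6.75], [0, -5.3, 22.5, -0.7, -6.75], [0, -7.9, 21.7, -0.7, -6.75]]}}

```text
time: 6.13
tcp_pos: [0.5753, 0.3524, 0.1256]
eef_rot: [[-0.976, 0.218, -0.001], [0.218, 0.976, -0.001], [0.001, -0.001, -1.0]]
ft_force: [-0.5, -0.1, 0.1]
opening: 0.0426
```

Emit:
{"name": "jog_arm", "arguments": {"motion": [[0, 0, 0, 20, 0], [0, 0, 0, 15, 0], [0, 0, 0, 0, 0], [0, 0, 0, 0, 0]]}}

```text
time: 6.47
tcp_pos: [0.5742, 0.3512, 0.0904]
eef_rot: [[-0.975, 0.224, -0.003], [0.224, 0.975, -0.001], [0.002, -0.002, -1.0]]
ft_force: [-0.7, 0.6, 0.5]
opening: 0.0427
```

```bash
python3 - <<'E'
from h import *
o=monitor.get_obs(); print(o['opening'],o['tcp_pos'],jaw(),o['ft_force'])
s=capture('scene'); 
cv2.imwrite('pics/c1.png',np.hstack([cv2.resize(s[160:240,195:275,::-1],(560,560),interpolation=cv2.INTER_CUBIC),cv2.resize(cv2.imread('pics/raw_top2.png')[170:250,180:275],(240,202))[[*range(202)]+[201]*358]]))
for X in ([.577,.352,.066],[.577,.352,.026],o['tcp_pos']): print(proj('scene',X))
E
```

```text
0.04271820076130178 [0.57424637 0.35124427 0.09040696] 77.04041385267337 [-0.66852898  0.60639332  0.48398132]
[[236.55170697 191.98577893]]
[[237.41834687 201.48015223]]
[[235.6401808  186.52048089]]
```

View pics/c1.png

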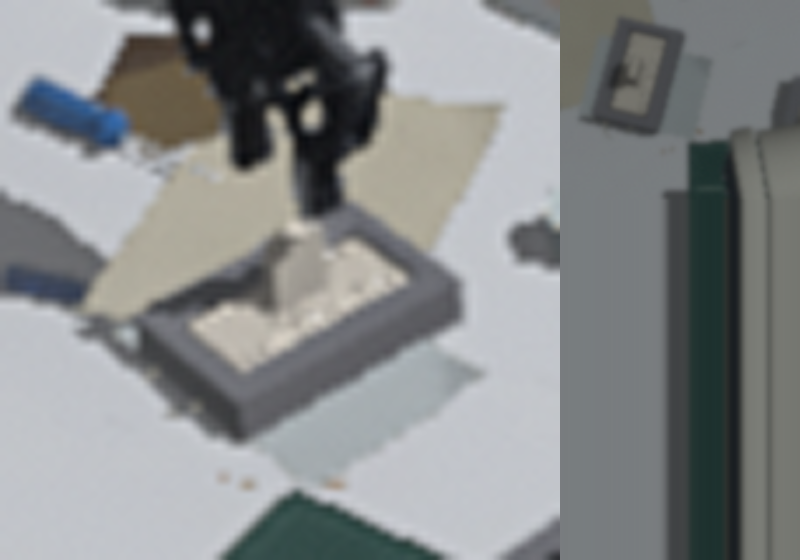

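The mould is now uncovered, with its corners in the crop at (148,322), (350,208), (462,290) and (240,410). The tab top at (303,235) agrees with the TCP at (0.574, 0.351). I'll go down and grip.

Emit:
{"name": "jog_arm", "arguments": {"motion": [[0, 0, 0, 15, 0], [0, 0, 0, 15, 0], [0, 0, 0, 15, 0], [0, 0, 0, 10, 0], [0, 0, 0, 3, 0], [0, 0, 0, 0, 0], [-1, 0, 0, 0, 0], [-1, 0, 0, 0, 0], [-1, 0, 0, 0, 0], [-1, 0, 0, 0, 0], [-1, 0, 0, 0, 0], [-1, 0, 0, 0, 0]]}}

```text
time: 7.52
tcp_pos: [0.5757, 0.3523, 0.0346]
eef_rot: [[-0.975, 0.224, 0.001], [0.224, 0.975, 0.001], [-0.001, 0.001, -1.0]]
ft_force: [-0.9, 3.5, 6.6]
opening: 0.0087
```

Emit:
{"name": "jog_arm", "arguments": {"motion": [[-1, 0, 0, -5, 0], [-1, 0, 0, -8, 0], [-1, 0, 0, -10, 0], [-1, 0, 0, -15, 0], [-1, 0, 0, -25, 0], [-1, 0, 0, -35, 0], [-1, 0, 0, -35, 0], [-1, 0, 0, -35, 0], [-1, 0, 0, 0, 0], [-1, 0, 0, 0, 0], [-1, 0, 0, 0, 0], [-1, 0, 0, 0, 0]]}}

```text
time: 8.52
tcp_pos: [0.5743, 0.3512, 0.2001]
eef_rot: [[-0.975, 0.224, -0.002], [0.224, 0.975, -0.001], [0.002, -0.002, -1.0]]
ft_force: [0.3, 0.3, -2.2]
opening: 0.009
```

```bash
python3 - <<'E'
from h import *
o=monitor.get_obs(); print(o['opening'],o['tcp_pos'],o['ft_force'])
s=capture('scene'); t=capture('top')
cv2.imwrite('pics/c2.png',np.hstack([cv2.resize(s[120:240,195:315,::-1],(400,400),interpolation=cv2.INTER_CUBIC),cv2.resize(s[230:330,340:490,::-1],(400,400),interpolation=cv2.INTER_CUBIC)]))
f=[]
for i in range(6): capture('top'); f.append(monitor.get_obs()['ft_force'])
print(np.mean(f,0),np.std(f,0))
plan((.509,-.091,.20),96,12,-1)
E
```

```text
0.009022553514290467 [0.57431141 0.35115159 0.20014665] [ 0.31408981  0.33984486 -2.18091531]
[-0.10879892  0.28122141 -1.19140125] [0.29272531 0.40555015 0.58701762]
t 8.9167 pos [0.5751 0.3516 0.2014] jaw 77.0 turn -19.0
[[-1, -2.9, -37.2, 0.1, -1.58], [-1, -1.9, -37.2, 0.1, -1.58], [-1, -0.9, -37.3, 0.1, -1.58], [-1, 0.2, -37.3, 0.1, -1.58], [-1, 1.2, -37.3, 0.1, -1.58], [-1, 2.2, -37.2, 0.1, -1.58], [-1, 3.3, -37.2, 0.1, -1.58], [-1, 4.3, -37.0, 0.1, -1.58], [-1, 5.3, -36.9, 0.1, -1.58], [-1, 6.3, -36.8, 0.1, -1.58], [-1, 7.3, -36.6, 0.1, -1.58], [-1, 8.3, -36.4, 0.1, -1.58]]
```

View pics/c2.png

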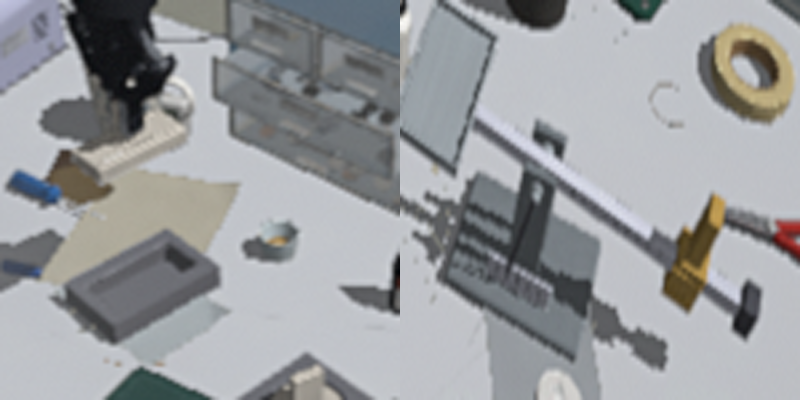

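The casting hangs level in the gripper at crop (130,150), the pocket at (145,280) is empty, and the balance is still on its + stop. I'll carry it over to the pan.

Emit:
{"name": "jog_arm", "arguments": {"motion": [[-1, -2.9, -37.2, 0, -1.6], [-1, -1.9, -37.2, 0, -1.6], [-1, -0.9, -37.3, 0, -1.6], [-1, 0.2, -37.3, 0, -1.6], [-1, 1.2, -37.3, 0, -1.6], [-1, 2.2, -37.2, 0, -1.6], [-1, 3.3, -37.2, 0, -1.6], [-1, 4.3, -37, 0, -1.6], [-1, 5.3, -36.9, 0, -1.6], [-1, 6.3, -36.8, 0, -1.6], [-1, 7.3, -36.6, 0, -1.5], [-1, 8.3, -36.4, 0, -1.5]]}}

```text
time: 9.92
tcp_pos: [0.5095, -0.0929, 0.2019]
eef_rot: [[-0.994, -0.107, 0.0], [-0.107, 0.994, -0.0], [-0.0, -0.0, -1.0]]
ft_force: [0.5, 1.1, -0.9]
opening: 0.0089
```

Emit:
{"name": "jog_arm", "arguments": {"motion": [[-1, 0, 0, 10, 0], [-1, 0, 0, 8, 0], [-1, 0, 0, 0, 0], [-1, 0, 0, 0, 0]]}}

```text
time: 10.25
tcp_pos: [0.5097, -0.0902, 0.1833]
eef_rot: [[-0.994, -0.106, -0.001], [-0.106, 0.994, 0.001], [0.001, 0.001, -1.0]]
ft_force: [0.5, 0.1, -1.1]
opening: 0.0091
```

```bash
python3 - <<'E'
from h import *
o=monitor.get_obs(); print(o['time'],o['opening'],o['tcp_pos'],jaw(),o['ft_force'])
s=capture('scene')
x0,y0,k=320,200,5
im=cv2.resize(s[y0:y0+110,x0:x0+150,::-1],None,fx=k,fy=k,interpolation=cv2.INTER_CUBIC)
cv2.imwrite('pics/d1.png',im)
# predicted outlines: pan floor rim (tilted +.14) and casting underside
c=np.array([.516,-.190,0]);R=rz(np.radians(5.7));T=.14
def bal(x,y,z): # y,z about pivot rotated
    return c+R@np.array([x,y*np.cos(T)-z*np.sin(T),.105+y*np.sin(T)+z*np.cos(T)])
print('pan rim',[((proj('scene',bal(x,100+y if 0 else .1+y,.017))[0]-[x0,y0]+.4)*k).round() for x,y in[(-.059,-.03),(.059,-.03),(.059,.03),(-.059,.03)]])
E
```

```text
10.25 0.009111865983692239 [ 0.50973175 -0.09020193  0.18328356] 96.08225078883206 [ 0.47998351  0.06000477 -1.10770685]
pan rim [array([200., 353.]), array([278., 195.]), array([170., 145.]), array([ 85., 296.])]
```

View pics/d1.png

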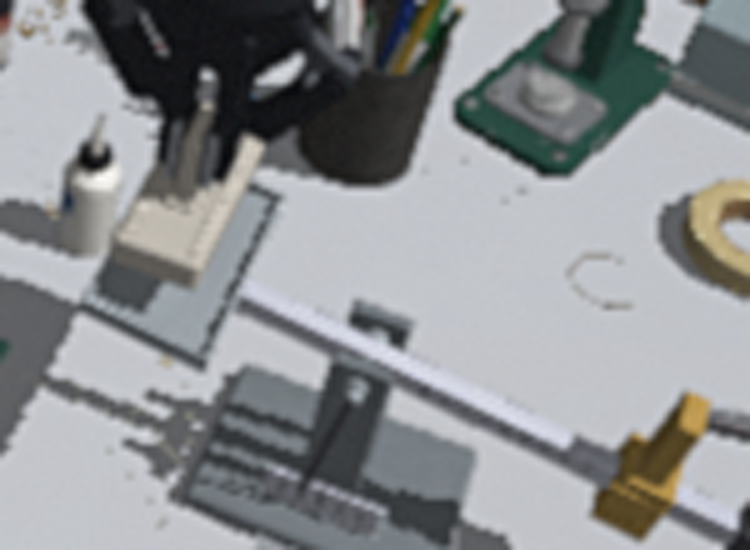

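The pan rim corners measured at (203,365), (280,197) and (85,298) match the predictions within about 2 px raw. The casting is parallel to the pan and over it, so I'll lower it until it presses lightly.

Emit:
{"name": "jog_arm", "arguments": {"motion": [[-1, 1.5, 0, 8, 0], [-1, 0, 0, 8, 0], [-1, 0, 0, 6, 0], [-1, 0, 0, 3, 0], [-1, 0, 0, 3, 0], [-1, 0, 0, 2, 0], [-1, 0, 0, 0, 0], [-1, 0, 0, 0, 0]]}}

```text
time: 10.97
tcp_pos: [0.5085, -0.0914, 0.1537]
eef_rot: [[-0.994, -0.105, -0.0], [-0.105, 0.994, -0.0], [0.0, -0.0, -1.0]]
ft_force: [-1.3, 1.1, 0.8]
opening: 0.0088
```

Emit:
{"name": "jog_arm", "arguments": {"motion": [[-1, 0, 0, 2, 0], [-1, 0, 0, 2, 0], [-1, 0, 0, 0, 0], [-0.4, 0, 0, 0, 0], [-0.2, 0, 0, 0, 0], [0, 0, 0, 0, 0], [0, 0, 0, 0, 0], [0, 0, 0, 0, 0]]}}

```text
time: 11.63
tcp_pos: [0.5085, -0.0914, 0.1497]
eef_rot: [[-0.994, -0.105, 0.0], [-0.105, 0.994, -0.0], [-0.0, -0.0, -1.0]]
ft_force: [0.2, -0.3, -0.6]
opening: 0.0427
```

Emit:
{"name": "jog_arm", "arguments": {"motion": [[0, 0, 0, -15, 0], [0, 0, 0, -25, 0], [0, 0, 0, -25, 0], [0, 0, 0, -25, 0], [-0.3, 0, -40, 0, 0], [-0.3, 0, -40, 0, 0], [-0.3, 0, -40, 0, 0], [-0.3, 0, -40, 0, 0], [-0.3, 0, -40, 0, 0], [-0.3, 0, -30, 0, 0], [-0.3, 0, 0, 0, 0]]}}

```text
time: 12.55
tcp_pos: [0.5328, -0.3256, 0.2393]
eef_rot: [[-0.995, -0.102, 0.001], [-0.102, 0.995, -0.002], [-0.0, -0.002, -1.0]]
ft_force: [-1.2, 0.8, -0.1]
opening: 0.0298
```

```bash
python3 - <<'E'
from h import *
o=monitor.get_obs(); print(o['time'],o['opening'],o['tcp_pos'],jaw(),o['ft_force'])
s=capture('scene')
x0,y0,k=320,200,5
cv2.imwrite('pics/raw_e1.png',s[:,:,::-1])
im=cv2.resize(s[y0:y0+110,x0:x0+150,::-1],None,fx=k,fy=k,interpolation=cv2.INTER_CUBIC)
cv2.imwrite('pics/e1.png',im)
E
```

```text
12.55 0.029793588213139936 [ 0.53279643 -0.32556507  0.23929435] 95.8427271025267 [-1.17193799  0.81228332 -0.10927467]
```

View pics/e1.png

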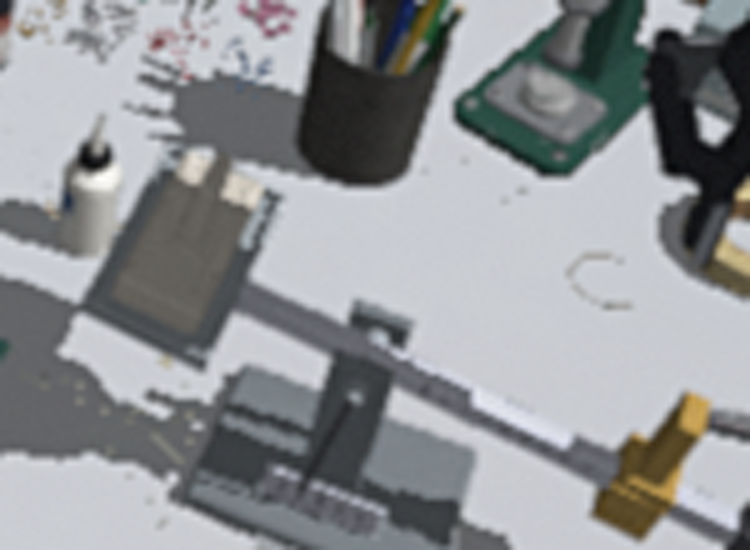

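The casting lies inside the pan rim and the beam is still on its + stop, as expected. The poise tab is at (693,400). Next I'll straddle the tab with part-open fingers and push it inward.

Emit:
{"name": "jog_arm", "arguments": {"motion": [[0, -1, -3, 30, 0], [0, 0, 0, 30, 0], [0, 0, 0, 30, 0], [0, 0, 0, 21, 0], [0, 0, 0, 0, 0]]}}

```text
time: 13.02
tcp_pos: [0.532, -0.3204, 0.1246]
eef_rot: [[-0.994, -0.106, -0.006], [-0.106, 0.994, 0.004], [0.005, 0.005, -1.0]]
ft_force: [-0.6, 0.3, -1.0]
opening: 0.0427
```

Emit:
{"name": "jog_arm", "arguments": {"motion": [[0, 0, 5, 0, 0], [0, 0, 5, 0, 0], [0, 0, 5, 0, 0], [0, 0, 5, 0, 0], [0, 0, 5, 0, 0], [0, 0, 5, 0, 0], [0, 0, 5, 0, 0], [0, 0, 5, 0, 0], [0, 0, 5, 0, 0], [0, 0, 5, 0, 0], [0, 0, -6, 0, 0], [0, 0, 0, 0, 0]]}}

```text
time: 14.02
tcp_pos: [0.5295, -0.2797, 0.1286]
eef_rot: [[-0.994, -0.106, -0.0], [-0.106, 0.994, -0.0], [0.0, -0.0, -1.0]]
ft_force: [-0.1, -0.3, -0.6]
opening: 0.0425
```

```bash
cat > tilt.py <<'E'
from h import *
x0,y0,k=320,200,5
c=np.array([.516,-.190,0]);Rb=rz(np.radians(5.7))
def bal(x,y,z,T): return c+Rb@np.array([x,y*np.cos(T)-z*np.sin(T),.105+y*np.sin(T)+z*np.cos(T)])
def lum(im): return cv2.cvtColor(im,cv2.COLOR_BGR2GRAY)
ref=cv2.imread('pics/raw_e1.png')
def endpx(bgr,show=False):
    """black cap at beam end: centroid of dark blob near its projected place"""
    p=proj('scene',bal(0,-.175,0,.0))[0]; u,v=int(p[0]),int(p[1]); w=bgr[v-22:v+25,u-16:u+22].astype(int)
    m=((w.max(2)<75)).astype(np.uint8); n,l,st,ce=cv2.connectedComponentsWithStats(m)
    return [(int(st[i,4]),(ce[i]+[u-16,v-22]).round(2)) for i in range(1,n) if st[i,4]>15]
E
python3 - <<'E'
from tilt import *
o=monitor.get_obs(); print(o['time'],o['opening'],o['tcp_pos'],o['ft_force'])
s=capture('scene')[:,:,::-1]; cv2.imwrite('pics/raw_e2.png',s)
for T in(.14,0,-.14): print(T,proj('scene',bal(0,-.175,0,T)),proj('scene',bal(-.059,.13,.017,T)))
print('ref',endpx(ref)); print('now',endpx(s))
cv2.imwrite('pics/e2.png',np.hstack([cv2.resize(i[y0:y0+110,x0:x0+150],(400,293)) for i in(ref,s)]))
E
```

```text
14.0167 0.042460582756191516 [ 0.52946114 -0.27966688  0.12864308] [-0.0932678  -0.25598383 -0.60228324]
0.14 [[463.4715169  305.51198925]] [[336.56494782 258.81478517]]
0 [[467.59341286 299.55949847]] [[334.45019277 263.17267088]]
-0.14 [[470.26143163 292.77782885]] [[333.33641277 267.88099847]]
ref [(47, array([468.51, 308.7 ]))]
now [(48, array([468.54, 308.58]))]
```

View pics/e2.png

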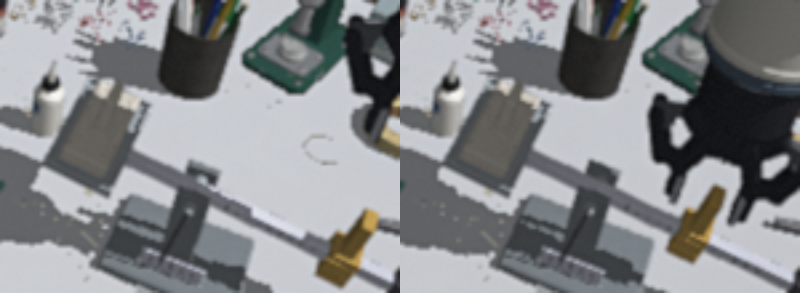

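The poise moved inward to crop (698,225) and the beam is still on the + stop: the end cap's row is 308.6, against 308.7 for the reference. I'll push further.

Emit:
{"name": "jog_arm", "arguments": {"motion": [[0, 0, 6, 0, 0], [0, 0, 4, 0, 0], [0, 0, 4, 0, 0], [0, 0, 3, 0, 0], [0, 0, 3, 0, 0], [0, 0, 3, 0, 0], [0, 0, -10, 0, 0], [0, 0, 0, 0, 0], [0, 0, 0, 0, 0], [0, 0, 0, 0, 0], [0, 0, 0, 0, 0], [0, 0, 0, 0, 0]]}}

```text
time: 15.07
tcp_pos: [0.5279, -0.2662, 0.1286]
eef_rot: [[-0.994, -0.105, -0.0], [-0.105, 0.994, 0.0], [0.0, 0.0, -1.0]]
ft_force: [-0.7, 0.8, 0.3]
opening: 0.0427
```

```bash
cat > m.py <<'E'
from tilt import *
o=monitor.get_obs(); print(o['time'],o['opening'],o['tcp_pos'],o['ft_force'])
s=capture('scene')[:,:,::-1]; cv2.imwrite('pics/raw_%05.1f.png'%o['time'],s); print('now',endpx(s))
E
python3 m.py
```

```text
15.0667 0.04270430935165131 [ 0.5279275  -0.26623619  0.12862365] [-0.66519602  0.83851196  0.29237871]
now [(53, array([470.43, 306.  ]))]
```

Emit:
{"name": "jog_arm", "arguments": {"motion": [[0, 0, 0, -4, 0], [0, 0, 0, 0, 0], [0, 0, 0, 0, 0], [0, 0, 0, 0, 0], [0, 0, 0, 0, 0], [0, 0, 0, 0, 0], [0, 0, 0, 0, 0], [0, 0, 0, 0, 0]]}}

```text
time: 15.78
tcp_pos: [0.528, -0.2662, 0.1326]
eef_rot: [[-0.994, -0.105, -0.0], [-0.105, 0.994, 0.0], [0.0, 0.0, -1.0]]
ft_force: [-0.1, 0.4, 0.4]
opening: 0.0425
```

```bash
python3 m.py
```

```text
15.7833 0.04254286126295279 [ 0.52798209 -0.26623504  0.13262053] [-0.12361165  0.38822479  0.38322911]
now [(53, array([470.43, 306.  ]))]
```

Emit:
{"name": "jog_arm", "arguments": {"motion": [[0, 0, 7, 0, 0], [0, 0, 3, 0, 0], [0, 0, 3, 0, 0], [0, 0, 2, 0, 0], [0, 0, 2, 0, 0], [0, 0, 2, 0, 0], [0, 0, -12, 0, 0], [0, 0, 0, 0, 0], [0, 0, 0, 0, 0], [0, 0, 0, 0, 0], [0, 0, 0, 0, 0], [0, 0, 0, 0, 0]]}}

```text
time: 16.83
tcp_pos: [0.5272, -0.2592, 0.1326]
eef_rot: [[-0.994, -0.105, -0.0], [-0.105, 0.994, 0.0], [0.0, 0.0, -1.0]]
ft_force: [0.1, -0.7, 0.5]
opening: 0.0426
```

Emit:
{"name": "jog_arm", "arguments": {"motion": [[0, 0, 0, 0, 0], [0, 0, 0, 0, 0], [0, 0, 0, 0, 0], [0, 0, 0, 0, 0], [0, 0, 0, 0, 0], [0, 0, 0, 0, 0]]}}

```text
time: 17.33
tcp_pos: [0.5273, -0.2593, 0.1327]
eef_rot: [[-0.994, -0.105, 0.0], [-0.105, 0.994, -0.0], [-0.0, -0.0, -1.0]]
ft_force: [0.1, -0.3, 0.4]
opening: 0.0426
```

```bash
python3 m.py
```

```text
17.3333 0.042575195140244625 [ 0.52729651 -0.25928394  0.13268517] [ 0.10359995 -0.25720574  0.44938774]
now [(51, array([471.67, 304.39]))]
```

Emit:
{"name": "jog_arm", "arguments": {"motion": [[0, 0, 8, 0, 0], [0, 0, 3, 0, 0], [0, 0, 2, 0, 0], [0, 0, 2, 0, 0], [0, 0, 1.5, 0, 0], [0, 0, 0, 0, 0], [0, 0, -12, 0, 0], [0, 0, 0, 0, 0], [0, 0, 0, 0, 0], [0, 0, 0, 0, 0], [0, 0, 0, 0, 0], [0, 0, 0, 0, 0]]}}

```text
time: 18.38
tcp_pos: [0.5267, -0.2547, 0.1326]
eef_rot: [[-0.994, -0.105, -0.0], [-0.105, 0.994, 0.0], [0.0, 0.0, -1.0]]
ft_force: [-0.4, -0.5, -0.0]
opening: 0.0428
```

Emit:
{"name": "jog_arm", "arguments": {"motion": [[0, 0, 0, 0, 0], [0, 0, 0, 0, 0], [0, 0, 0, 0, 0], [0, 0, 0, 0, 0], [0, 0, 0, 0, 0], [0, 0, 0, 0, 0], [0, 0, 0, 0, 0]]}}

```text
time: 18.97
tcp_pos: [0.5268, -0.2548, 0.1327]
eef_rot: [[-0.994, -0.105, -0.0], [-0.105, 0.994, 0.0], [0.0, 0.0, -1.0]]
ft_force: [-1.1, 0.1, 0.2]
opening: 0.0425
```

```bash
python3 m.py; python3 - <<'E'
import cv2,glob,numpy as np
f=sorted(glob.glob('pics/raw_0*.png')); print(f)
fs=['pics/raw_e1.png',f[-1]]
# pivot/pointer region and whole beam, enlarged
a=[cv2.resize(cv2.imread(q)[262:307,352:407],(400,327),interpolation=cv2.INTER_CUBIC) for q in fs]
b=[cv2.resize(cv2.imread(q)[225:315,330:480],(400,240),interpolation=cv2.INTER_CUBIC) for q in fs]
cv2.imwrite('pics/f1.png',np.vstack([np.hstack(a),np.hstack(b)]))
E
```

```text
18.9667 0.04253782071145049 [ 0.52677587 -0.25479949  0.13268439] [-1.12863817  0.08304195  0.17350454]
now [(51, array([471.98, 303.86]))]
['pics/raw_015.1.png', 'pics/raw_015.8.png', 'pics/raw_017.3.png', 'pics/raw_019.0.png']
```

View pics/f1.png

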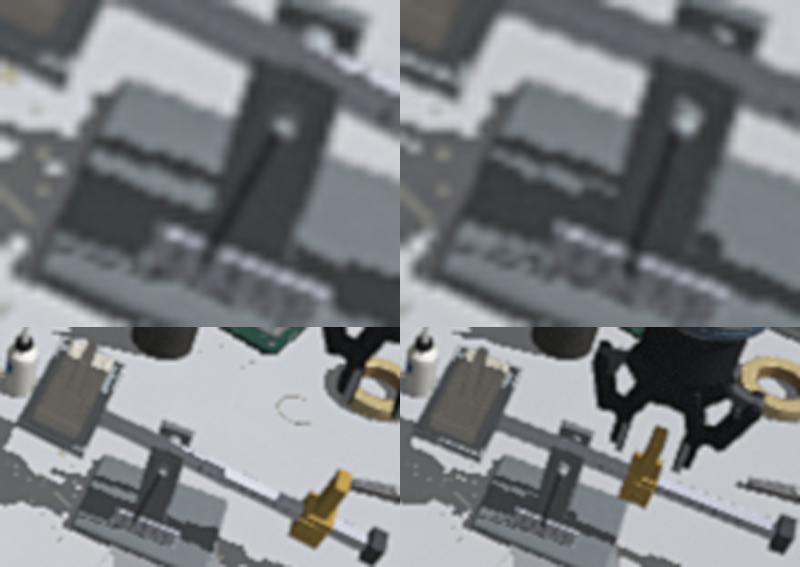

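The pointer tip has moved from (207,255) to (632−400=232,258) in the crop, so it is nearer the middle but not there yet. I'll cross-check the tilt from the pointer's direction and push a bit more.

```bash
python3 - <<'E'
from tilt import *
for T in (.14,.10,.06,.03,0,-.03,-.14):
    a,b=(proj('scene',bal(-.02,0,z,T))[0] for z in(0,-.075)); d=b-a
    print(T,'pointer dir deg',np.degrees(np.arctan2(d[0],d[1])).round(1), 'cap', proj('scene',bal(0,-.186,0,T))[0].round(2))
for d in((-78,133),(-56,136)): print(np.degrees(np.arctan2(*d)))
E
```

```text
0.14 pointer dir deg -29.3 cap [468.19 307.8 ]
0.1 pointer dir deg -25.7 cap [469.62 306.1 ]
0.06 pointer dir deg -22.0 cap [470.94 304.32]
0.03 pointer dir deg -19.3 cap [471.84 302.93]
0 pointer dir deg -16.5 cap [472.68 301.5 ]
-0.03 pointer dir deg -13.8 cap [473.45 300.02]
-0.14 pointer dir deg -4.2 cap [475.63 294.28]
-30.390180570272868
-22.380135051959574
```

Emit:
{"name": "jog_arm", "arguments": {"motion": [[0, 0, 9, 0, 0], [0, 0, 3, 0, 0], [0, 0, 2, 0, 0], [0, 0, 1.5, 0, 0], [0, 0, 1.5, 0, 0], [0, 0, 0, 0, 0], [0, 0, -12, 0, 0], [0, 0, 0, 0, 0], [0, 0, 0, 0, 0], [0, 0, 0, 0, 0], [0, 0, 0, 0, 0], [0, 0, 0, 0, 0]]}}

```text
time: 20.02
tcp_pos: [0.5262, -0.2497, 0.1326]
eef_rot: [[-0.994, -0.105, -0.0], [-0.105, 0.994, 0.0], [0.0, 0.0, -1.0]]
ft_force: [0.1, -0.1, -0.4]
opening: 0.0424
```

Emit:
{"name": "jog_arm", "arguments": {"motion": [[0, 0, 0, 0, 0], [0, 0, 0, 0, 0], [0, 0, 0, 0, 0], [0, 0, 0, 0, 0], [0, 0, 0, 0, 0], [0, 0, 0, 0, 0], [0, 0, 0, 0, 0]]}}

```text
time: 20.6
tcp_pos: [0.5263, -0.2498, 0.1327]
eef_rot: [[-0.994, -0.105, 0.0], [-0.105, 0.994, -0.0], [-0.0, -0.0, -1.0]]
ft_force: [0.2, -0.8, -0.6]
opening: 0.0429
```

```bash
python3 m.py
```

```text
20.6 0.042905227075275935 [ 0.5262659  -0.24984899  0.13268919] [ 0.23879669 -0.79577154 -0.62578708]
now [(19, array([466.84, 286.11])), (52, array([472.75, 302.65]))]
```

Emit:
{"name": "jog_arm", "arguments": {"motion": [[0, 0, 0, -30, 0], [0, 0, 0, -30, 0], [0, 0, 0, -30, 0], [0, 0, 0, -30, 0], [0, 0, 40, 0, 0], [0, 0, 40, 0, 0], [0, 0, 40, 0, 0], [0, 0, 40, 0, 0], [0, 0, 40, 0, 0], [0, 0, 40, 0, 0], [0, 0, 40, 0, 0], [0, 0, 0, 0, 0]]}}

```text
time: 21.65
tcp_pos: [0.4954, 0.0343, 0.2528]
eef_rot: [[-0.994, -0.109, -0.0], [-0.109, 0.994, 0.002], [0.0, 0.002, -1.0]]
ft_force: [0.6, -1.0, -0.3]
opening: 0.0429
```

Emit:
{"name": "jog_arm", "arguments": {"motion": [[0, 0, 30, 0, 0], [0, 0, 30, 0, 0], [0, 0, 0, 0, 0], [0, 0, 0, 0, 0]]}}

```text
time: 21.98
tcp_pos: [0.4902, 0.0894, 0.2527]
eef_rot: [[-0.994, -0.108, 0.0], [-0.108, 0.994, -0.0], [-0.0, -0.0, -1.0]]
ft_force: [-0.1, 0.2, 0.6]
opening: 0.0425
```

```bash
python3 m.py; python3 - <<'E'
import cv2,numpy as np,glob
f=sorted(glob.glob('pics/raw_0*.png'))[-1]
n=cv2.imread(f); r=cv2.imread('pics/raw_scene0.png')
a=[cv2.resize(q[262:307,352:407],(400,327),interpolation=cv2.INTER_CUBIC) for q in (r,n)]
b=[cv2.resize(n[225:315,320:470],(400,240),interpolation=cv2.INTER_CUBIC),cv2.resize(n[110:320,150:500],(400,240))]
cv2.imwrite('pics/g1.png',np.vstack([np.hstack(a),np.hstack(b)]))
E
```

```text
21.9833 0.042537926728748024 [0.49019693 0.08937774 0.25272093] [-0.08721634  0.2130984   0.55332748]
now [(26, array([469.5 , 286.85])), (56, array([472.84, 302.46]))]
```

```bash
python3 - <<'E'
from tilt import *
import glob
r=cv2.imread('pics/raw_scene0.png'); fs=sorted(glob.glob('pics/raw_0*.png')); n=cv2.imread(fs[-1])
print('cap',endpx(r),endpx(n))
from scipy.ndimage import map_coordinates as mc
def score(im,T,du,dv):
    g=lum(im).astype(float); L=np.linspace(-.025,-.07,40)
    p=proj('scene',np.array([bal(-.02,0,z,T) for z in L]))+[du,dv]; f=lambda o: mc(g,[p[:,1],p[:,0]+o],order=1)
    return (f(0)-.5*f(-2)-.5*f(2)).mean()
Ts=np.arange(-.2,.24,.005)
# offset (pin) du common to all: choose du so scene0 gives .14
for du in np.arange(-5,5.1,.5):
    out=[]
    for im in (r,n,cv2.imread(fs[1]),cv2.imread(fs[3])):
        s=[score(im,T,du,0) for T in Ts]; i=int(np.argmin(s)); out+= [round(Ts[i],3),round(s[i],1)]
    print(du,out)
E
```

```text
cap [(16, array([452.62, 286.38])), (34, array([474.47, 288.5 ])), (52, array([468.69, 308.35]))] [(26, array([469.5 , 286.85])), (56, array([472.84, 302.46]))]
-5.0 [np.float64(-0.045), np.float64(-12.9), np.float64(-0.02), np.float64(-8.3), np.float64(-0.005), np.float64(-9.6), np.float64(-0.015), np.float64(-8.8)]
-4.5 [np.float64(-0.04), np.float64(-11.4), np.float64(0.005), np.float64(-9.2), np.float64(0.02), np.float64(-11.1), np.float64(0.01), np.float64(-9.8)]
-4.0 [np.float64(-0.025), np.float64(-10.2), np.float64(0.03), np.float64(-9.5), np.float64(0.05), np.float64(-11.9), np.float64(0.035), np.float64(-10.0)]
-3.5 [np.float64(-0.01), np.float64(-8.8), np.float64(0.06), np.float64(-9.7), np.float64(0.075), np.float64(-12.6), np.float64(0.06), np.float64(-10.1)]
-3.0 [np.float64(-0.005), np.float64(-7.9), np.float64(-0.14), np.float64(-9.9), np.float64(0.095), np.float64(-12.7), np.float64(0.09), np.float64(-9.9)]
-2.5 [np.float64(0.0), np.float64(-8.2), np.float64(-0.115), np.float64(-11.5), np.float64(0.12), np.float64(-12.2), np.float64(0.115), np.float64(-9.3)]
-2.0 [np
[... 1644 characters left out ...]
19), np.float64(-14.1), np.float64(-0.14), np.float64(-11.9)]
3.5 [np.float64(-0.095), np.float64(-15.5), np.float64(-0.13), np.float64(-17.3), np.float64(-0.155), np.float64(-14.7), np.float64(-0.12), np.float64(-12.9)]
4.0 [np.float64(-0.075), np.float64(-17.1), np.float64(-0.11), np.float64(-18.0), np.float64(-0.11), np.float64(-15.6), np.float64(-0.095), np.float64(-14.0)]
4.5 [np.float64(-0.055), np.float64(-18.6), np.float64(-0.085), np.float64(-18.5), np.float64(-0.085), np.float64(-17.1), np.float64(-0.075), np.float64(-15.3)]
5.0 [np.float64(-0.035), np.float64(-19.9), np.float64(-0.055), np.float64(-18.8), np.float64(-0.065), np.float64(-18.4), np.float64(-0.05), np.float64(-16.6)]
```

View pics/g1.png

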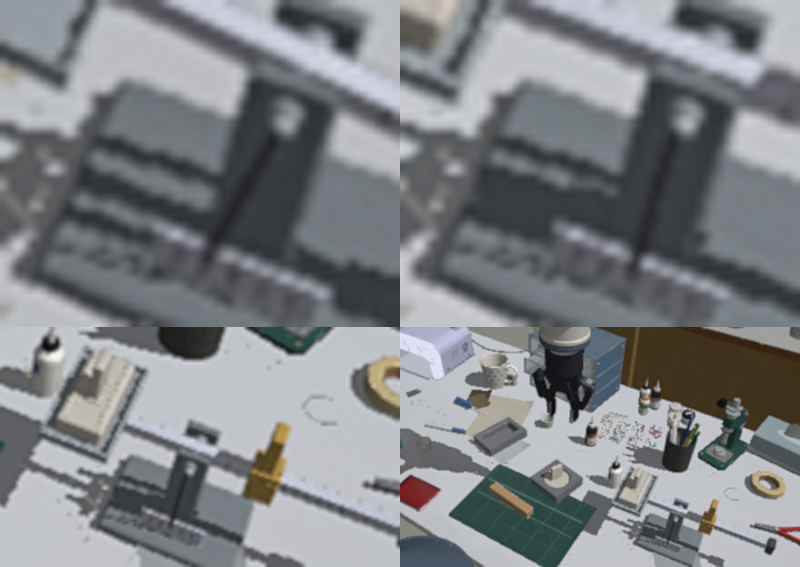

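The beam looks close to level: the cap fit gives θ≈+0.009 and the pointer slope about −0.005. The casting lies flat in the pan, the batten is on the mat at (510,497), and the round casting is untouched. As a last independent check I'll use the movement of the pan corner and the cap between the start picture and now.

```bash
python3 - <<'E'
from tilt import *
import glob
r=cv2.imread('pics/raw_scene0.png'); n=cv2.imread(sorted(glob.glob('pics/raw_0*.png'))[-1])
up=lambda i:cv2.resize(lum(i),None,fx=8,fy=8,interpolation=cv2.INTER_CUBIC)
R,N=up(r),up(n)
def track(p,h=5,m=11):
    u,v=(int(round(8*(q+.5))) for q in p); t=R[v-8*h:v+8*h,u-8*h:u+8*h]; w=N[v-8*m:v+8*m,u-8*m:u+8*m]
    s=cv2.matchTemplate(w,t,cv2.TM_CCOEFF_NORMED); _,k,_,l=cv2.minMaxLoc(s); return ((np.array(l)-8*(m-h))/8).round(2),round(k,3)
for name,l,p in [('pan left corner',(-.060,.132,.015),(336.5,259)),('pan right corner',(-.060,.069,.015),(360,272.5)),('cap',(0,-.187,0),(468.7,308.3))]:
    d,k=track(p); q=proj('scene',bal(*l,.14))[0]
    Ts=np.arange(-.06,.08,.002); e=[np.linalg.norm(proj('scene',bal(*l,T))[0]-q-d) for T in Ts]
    print(name,d,k,'model px',q.round(1),'theta',Ts[int(np.argmin(e))].round(3),min(e).round(2))
E
```

```text
pan left corner [ 1.12 -0.25] 0.724 model px [335.5 259.2] theta 0.078 3.05
pan right corner [-1.38  1.88] 0.92 model px [359.7 271.3] theta 0.018 0.1
cap [ 4.   -5.62] 0.937 model px [468.6 308. ] theta 0.016 0.1
```

Cap and pan corner give +0.016 and +0.018, so the poise is about 2 mm too far out. One more small push from the same side.

Emit:
{"name": "jog_arm", "arguments": {"motion": [[0, 0, -40, 0, 0], [0, 0, -40, 0, 0], [0, 0, -40, 0, 0], [0, 0, -40, 0, 0], [0, 0, -40, 0, 0], [0, 0, -40, 0, 0], [0, 0, -40, 0, 0], [0, 0, -40, 0, 0], [0, 0, -20, 0, 0], [0, 0, 0, 0, 0], [0, 0, 0, 0, 0]]}}

```text
time: 22.95
tcp_pos: [0.5256, -0.2518, 0.2523]
eef_rot: [[-0.995, -0.102, -0.0], [-0.102, 0.995, 0.0], [0.0, 0.0, -1.0]]
ft_force: [-1.1, 0.6, 0.3]
opening: 0.0428
```

Emit:
{"name": "jog_arm", "arguments": {"motion": [[0, 0, 0, 30, 0], [0, 0, 0, 30, 0], [0, 0, 0, 30, 0], [0, 0, 0, 30, 0], [0, 0, 0, 0, 0], [0, 0, 0, 0, 0]]}}

```text
time: 23.45
tcp_pos: [0.5255, -0.2489, 0.1323]
eef_rot: [[-0.994, -0.106, -0.002], [-0.106, 0.994, 0.002], [0.002, 0.002, -1.0]]
ft_force: [0.5, -0.2, -0.1]
opening: 0.0425
```

Emit:
{"name": "jog_arm", "arguments": {"motion": [[0, 0, 0, 0, 0], [0, 0, 7, 0, 0], [0, 0, 3, 0, 0], [0, 0, 2, 0, 0], [0, 0, 1.7, 0, 0], [0, 0, 0, 0, 0], [0, 0, -12, 0, 0], [0, 0, 0, 0, 0], [0, 0, 0, 0, 0], [0, 0, 0, 0, 0], [0, 0, 0, 0, 0], [0, 0, 0, 0, 0]]}}

```text
time: 24.45
tcp_pos: [0.526, -0.248, 0.1326]
eef_rot: [[-0.994, -0.105, -0.0], [-0.105, 0.994, 0.0], [0.0, 0.0, -1.0]]
ft_force: [-0.5, -0.1, -0.4]
opening: 0.0425
```

Emit:
{"name": "jog_arm", "arguments": {"motion": [[0, 0, 0, -30, 0], [0, 0, 0, -30, 0], [0, 0, 0, -30, 0], [0, 0, 0, -30, 0], [0, 0, 40, 0, 0], [0, 0, 40, 0, 0], [0, 0, 40, 0, 0], [0, 0, 40, 0, 0], [0, 0, 40, 0, 0], [0, 0, 40, 0, 0], [0, 0, 40, 0, 0], [0, 0, 40, 0, 0]]}}

```text
time: 25.45
tcp_pos: [0.4917, 0.072, 0.2528]
eef_rot: [[-0.994, -0.105, 0.0], [-0.105, 0.994, 0.0], [-0.0, 0.0, -1.0]]
ft_force: [0.9, -0.7, 1.3]
opening: 0.0427
```

Emit:
{"name": "jog_arm", "arguments": {"motion": [[0, 0, 20, 0, 0], [0, 0, 0, 0, 0], [0, 0, 0, 0, 0]]}}

```text
time: 25.7
tcp_pos: [0.49, 0.0909, 0.2527]
eef_rot: [[-0.994, -0.108, 0.0], [-0.108, 0.994, -0.0], [0.0, -0.0, -1.0]]
ft_force: [0.3, 0.5, 0.3]
opening: 0.0426
```

```bash
python3 m.py; python3 - <<'E'
from tilt import *
import glob
from scipy.ndimage import map_coordinates as mc
fs=sorted(glob.glob('pics/raw_0*.png')); print(fs)
r=cv2.imread('pics/raw_scene0.png')
up=lambda i:cv2.resize(lum(i),None,fx=8,fy=8,interpolation=cv2.INTER_CUBIC)
R=up(r)
def track(N,p,h=5,m=11):
    u,v=(int(round(8*(q+.5))) for q in p); t=R[v-8*h:v+8*h,u-8*h:u+8*h]; w=N[v-8*m:v+8*m,u-8*m:u+8*m]
    s=cv2.matchTemplate(w,t,cv2.TM_CCOEFF_NORMED); _,k,_,l=cv2.minMaxLoc(s); return ((np.array(l)-8*(m-h))/8).round(2),round(k,3)
def line(im):
    g=lum(im).astype(float); L=np.linspace(-.025,-.07,40); best=(0,)
    for T in np.arange(-.08,.2,.005):
        p=proj('scene',np.array([bal(-.02,0,z,T) for z in L]))
        for du in np.arange(-1,2.1,.25):
            f=lambda o: mc(g,[p[:,1],p[:,0]+du+o],order=1); s=(f(0)-.5*f(-2)-.5*f(2)).mean()
            if s<best[0]: best=(s,round(T,3),du)
    return best
print('pointer start',line(r))
for f in fs[-2:]:
    n=cv2.imread(f); print(f,'pointer',line(n))
    for name,l,p in [('panR',(-.060,.069,.015),(360,272.5)),('cap',(0,-.187,0),(468.7,308.3))]:
        d,k=track(up(n),p); q=proj('scene',bal(*l,.14))[0]
        Ts=np.arange(-.06,.08,.002); e=[np.linalg.norm(proj('scene',bal(*l,T))[0]-q-d) for T in Ts]
        print(name,d,k,'theta',Ts[int(np.argmin(e))].round(3))
    b=n[225:315,320:470]
cv2.imwrite('pics/h1.png',np.vstack([cv2.resize(n[262:307,352:407],(550,450),interpolation=cv2.INTER_CUBIC)]))
E
```

```text
25.7 0.042647962663936764 [0.48996722 0.0909371  0.25271083] [0.29881602 0.49311573 0.29942686]
now [(26, array([469.5 , 286.85])), (55, array([473.07, 302.11]))]
['pics/raw_015.1.png', 'pics/raw_015.8.png', 'pics/raw_017.3.png', 'pics/raw_019.0.png', 'pics/raw_020.6.png', 'pics/raw_022.0.png', 'pics/raw_025.7.png']
pointer start (np.float64(-15.652420350873374), np.float64(0.15), np.float64(1.5))
pics/raw_022.0.png pointer (np.float64(-16.520154752329194), np.float64(-0.005), np.float64(0.0))
panR [-1.38  1.88] 0.92 theta 0.018
cap [ 4.   -5.62] 0.937 theta 0.016
pics/raw_025.7.png pointer (np.float64(-16.669105177664022), np.float64(0.0), np.float64(0.25))
panR [-1.5   2.12] 0.913 theta 0.004
cap [ 4.25 -6.  ] 0.896 theta 0.008
```

All four estimates put the beam within 0.008 rad of level, and the arm is clear of everything, so I'm handing in.

```bash
python3 -c "
from station import job
print(job.job_done())"
```

```text
the job is handed in; nothing more can be done
None
```

I did the job in the order asked and handed it in at about 26 s of the 69 s allowed:

- **Batten:** lifted off the long mould and laid flat on the cutting mat.
- **Long casting:** lifted straight up by its tab and set flat in the pan, with its length along x.
- **Poise:** pushed inward in small steps until the beam hung level, then the gripper was withdrawn clear.

**Last checks:** after the final push, four tilt estimates from the picture were all within 0.008 rad of level, about 1 mm of poise travel:

| Measure | Tilt (rad) |
|---|---|
| Pan corner | +0.004 |
| Beam-end template | +0.008 |
| Beam-end centroid | about +0.002 |
| Pointer slope | 0.000 |

- **Scene:** the last picture I viewed, before the final 2.5 mm push, showed the casting flat inside the pan rim and the batten flat on the mat. The round casting was still in its mould. I saw no sign that the bottles, cups or jar had been disturbed, but I did not measure each one.
- **What failed or disagreed:**
  - The left pan corner could not be tracked reliably, so I left it out.
  - Before the last push, the pointer slope (−0.005) disagreed with the beam end and pan corner (about +0.017). I followed the latter two.
  - The picture limit kept me from viewing the pointer against its marks at the end, so that rests on the numbers.

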